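Find and press the hidden catch of the class money box

TASK

The class money box has a secret catch: a push plate let in flush somewhere along the inset plywood panel in its top. Feel along the panel with the closed fingertips until you find the part that gives, press it in so that the coin drawer springs fully out of the far side of the box, then let the plate come back up and leave the drawer open. Leave the cups, tin and other things where they stand.

Things in the scene. Friction and masses are not known exactly. Their poses are not given: they have to be found in the camera images.
- money_box: White box with plywood panel let into its top, 250 mm (its x) by 380 mm (its y) by 90 mm high, fixed to the table, turned up to about 26 degrees either way. Origin at the centre of its underside; its +x side (away from the robot) holds the coin drawer, whose white front is 120 mm wide.
- panel (a point): Centre of the visible, rigid plywood panel: flat, seen through a 90 mm (box x) by 160 mm (box y) window in the box top, 3 mm below the white top sheet, 87 mm above the table; axes as the box's. The catch plate lies in it on the window's centre line (panel x = 0), its centre anywhere from -50 to +50 mm along y, different each time and not given: find it by touch or by its thin seam.
- catch (a joint): How far the catch plate is pressed down, m: 0 at rest, 0.007 fully in. The plate is of the panel's plywood, 54 mm (box x) by 48 mm (box y), its surface 1.5 mm below the panel's, with a 2 mm dark seam all round. Sprung: gives at about 2 N, about 5 N fully in. From about 0.0045 on it frees the drawer; it springs back when released.
- drawer (a joint): How far the coin drawer has come out of the far (+x) side of the box, m: 0 shut and held by the catch, 0.06 fully out. Once freed, its own spring pushes it out within a second and keeps it there; it needs no pulling.
- cup_a: Upturned white plastic cup, 66 mm across and 74 mm high, standing on the far part of the box top; origin at the centre of its underside. Leave it alone.
- cup_b: A second cup like cup_a, also on the far part of the box top. Leave it alone.
- tin: Red tin with a paper band and white lid, 82 mm across and 104 mm high, on the far part of the box top; origin at the centre of its underside. Leave it alone.
- tube: Cardboard tube, 42 mm across, on a black disc 88 mm across, 182 mm high in all, on the far +y corner of the box top; origin at the centre of its underside. Leave it alone.
- tape: Roll of brown tape, 80 mm across and 20 mm high, lying on the box top at the +y side of the panel; origin at the centre of its underside. Leave it alone.
- eraser: Eraser, 45 by 22 by 14 mm, lying on the box top at the -y side of the panel; origin at the centre of its underside. Leave it alone.
- glue: Glue stick standing on the table to the left of the box, 27 mm across and 88 mm high; origin at the centre of its underside. Leave it alone.
- block: Wooden block, 60 by 40 by 40 mm, on the table to the right of the box; origin at the centre of its underside. Leave it alone.

How it is judged:
On the way:
1. the hidden catch plate is found and pressed in (value of joint catch above 0.004 m), for 0.02 s.
At the end, for the whole second after the job is handed in: The coin drawer is at rest, more than 55 mm out; the catch plate is back up (within 1 mm); every cup, tin, tube, tape, eraser, glue stick and block is within 20 mm of where it stood (value of joint drawer above 0.055 m and velocity of joint drawer below 0.01 m/s and value of joint catch below 0.001 m and distance of each of cup_a, cup_b, tin, tube, tape, eraser, glue, block from where it was at the start of the episode below 0.02 m); the robot touches nothing.
It fails at once if a bystander is shoved, lifted or carried (more than 20 mm) (distance of any of cup_a, cup_b, tin, tube, tape, eraser, glue, block from where it was at the start of the episode above 0.02 m).
It fails at once if a standing bystander is tipped (angle between any of cup_a, cup_b, tin, tube, tape, eraser, glue, block's own z axis and vertical above 0.5 rad).
It also fails if it takes over 48 s, if anything falls off the work surface, if the arm or the gripper's body presses on something with over 40 N, if the wrist force passes 120 N, or if a joint passes its speed limit or range.

ROBOT

A 6-joint arm with a two-finger parallel gripper is mounted at the origin on the work surface. World frame = base frame: x ahead of the robot, y to its left, z up, the work surface at z = 0. Lengths are in m, angles in rad, forces in N, time in s.
With the tool pointing down it reaches from about 0.3 to 0.875 m from the base axis. Payload 4.2 kg.
Tool frame: the origin (TCP) lies on the centre line of the jaws, within the pads' length; the fingertips stand 14 mm ahead of it and the grasp point (between the pads) lies 5 mm behind it; z points along the fingers, y is the direction in which the jaws open and shut (so a half turn about z gives the same grasp; the last joint's range is limited). The gripper opens to 85 mm and grips with 20 to 120 N. Pads are 22 mm wide; open, the fingers measure 114 mm over their backs; the gripper's body (76 mm by 85 mm) begins 54 mm behind the grasp point. The pads swing forward as they close: fully open they stand 13 mm farther back than shut.
Start: joints at [-1.36, 0.32, 1.565, -0, 1.257, -0.02], TCP at [0.132, -0.56, 0.245] pointing down, gripper open.
Joint ranges: [-3.11, 3.11], [-0.84, 2.01], [0.21, 2.61], [-1.34, 4.49], [0.05, 2.63], [-2.56, 2.56]. Speed limits (rad/s): [2.57, 2.57, 3.14, 3.14, 3.14, 3.14].

INTERFACE

Orientations are given as a 3x3 rotation matrix whose columns are the frame's x, y, z axes.
In Python, from bench import bot gives the robot as it stands. The module is installed in compiled form; this text tells all that it offers.
- The arm moves only by the tool move_arm, never from a script. Its argument "motion" is a list of rows, each a list of 6 numbers: the shift along the world's x, y, z in m, then the turn, a rotation vector about the world's x, y, z in degrees. A call has 1 to 10 rows; each row is the pose to reach, as a shift and turn from the pose commanded when the call began; what a row does not reach only later rows make up. A row lasts 1/12 s, in which the tool goes at most 41.7 mm and 7.16 degrees, less where a joint would pass 70% of its speed; a pose out of reach is approached as far as the arm can. A call with a gripper value outside its range is refused whole. "jaw" is the finger opening in m, from 0 to 0.0854, set as the call begins (left out, the last holds). The fingers move at their own pace and stop on an object; "force" is the grip in N (left out, the last holds). Time passes only in rows, so rows that repeat a pose let the fingers close. It gives the time, the measured TCP pose, the force and the opening at its end, in the units of the state.
- bot.sense(): the state, without advancing time (a new reading comes with each control period).
- bot.get_image(name): name is "side" or "top"; returns the picture (420x560x3 uint8, red, green, blue); there is no depth.
- bot.camera_model(name): a dict with "vertical_fov" (degrees; the focal length in pixels is half the picture's height over the tangent of half this angle, whatever the lens; pixels are square), "cx", "cy" (the principal point, pixels), "xyz" and "attitude" of the camera in the world. Camera axes: x right, y up, looking along -z (the intrinsics and any distortion apply to the point x, -y, -z); pixel columns grow to the right and rows downward; lengths in m; the calibration is good to about 2 mm. A picture is of the moment at which its call begins. camera_model takes no time and is no camera call.
- bot.job_done(): hands the job in, once; it reports no verdict.
The state is a dict: "t": time; "q": joint angles; "qvel": joint speeds; "joint_efforts": joint torques, N m; "tool_pos": TCP position; "ee_rot": TCP orientation; "ft_force": force on the tool from outside, world axes, zero at the start; "wrist_torque": the same for the moment, N m; "gripper_width": finger opening in m.
Only numpy, scipy, OpenCV 4.12 (cv2) and the standard library are available. Lean on these libraries where they do the work, as an engineer would, in place of code of your own. Each camera call takes 0.05 s, during which the arm holds its last target.

## Working session

There is one attempt and no reset: what is moved stays moved. The work goes in short steps, Python scripts to look and compute and a tool call to move; the robot and the scene stay as the last step left them, time stands still between calls to the robot, and variables do not carry over. Pictures are saved under pics/ and viewed, and the job is handed in when it is done.

Besides the shell and the picture viewer there is one more tool, called after "Request:" as name([rows], argument=value, ...), one row to a line, values as JSON. move_arm: Moves the arm, as the interface text tells. Its arguments: {"type":"object","properties":{"motion":{"type":"array"},"jaw":{"type":"number"},"force":{"type":"number"}},"required":["motion"]}

```bash
mkdir -p pics; python3 - <<'E'
from bench import bot
import cv2
for n in("top","side"):
    im=bot.get_image(n); cv2.imwrite(f"pics/{n}0.png",im[:,:,::-1]); print(bot.camera_model(n))
print(bot.sense())
E
```

```text
{'vertical_fov': 49.45050546525797, 'cx': 272.4141574535129, 'cy': 207.19032422997293, 'xyz': array([0.45569218, 0.03049619, 1.33236183]), 'attitude': array([[-0.0201995 ,  0.9924142 , -0.12126847],
       [-0.99976816, -0.01914507,  0.00985399],
       [ 0.00745754,  0.1214394 ,  0.99257083]])}
{'vertical_fov': 46.807569855851355, 'cx': 283.70378530839236, 'cy': 201.46786907261827, 'xyz': array([-0.07386381,  0.80029462,  1.1340139 ]), 'attitude': array([[-0.72815947,  0.49648401, -0.47253297],
       [-0.68519361, -0.51005501,  0.51995538],
       [ 0.01713172,  0.70238701,  0.71158906]])}
{'t': 0.1, 'q': array([-1.36001137e+00,  3.20230863e-01,  1.56552059e+00,  1.04233311e-05,
        1.25740360e+00, -1.99995926e-02]), 'qvel': array([ 0.00097818,  0.00074664, -0.00377183,  0.00015042, -0.00068373,
       -0.00037647]), 'joint_efforts': array([ 1.39173208e-03, -4.16408372e+01, -2.34704787e+01,  2.92119080e-05,
        4.89320621e-03,  2.53662350e-06]), 'tool_pos': array([ 0.13144888, -0.55937424,  0.2445788 ]), 'ee_rot': array([[ 9.73487980e-01,  2.28737955e-01, -3.17201022e-04],
       [ 2.28738171e-01, -9.73486779e-01,  1.52989441e-03],
       [ 4.11539180e-05, -1.56188981e-03, -9.99998779e-01]]), 'ft_force': array([0.23311276, 0.98562334, 0.1585445 ]), 'wrist_torque': array([ 0.10779934,  0.00628548, -0.02103102]), 'gripper_width': 0.0855226738023172}
```

View pics/top0.png

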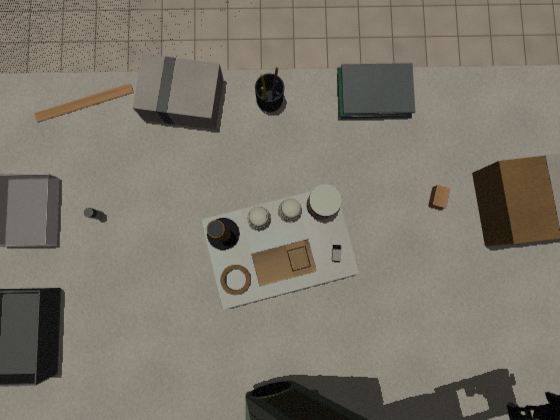

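View pics/side0.png

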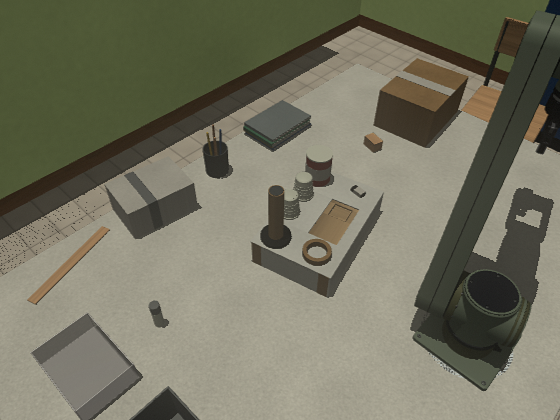

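The top view shows the plywood window around (284,262) px. A dark seam square is visible at about (299,259) px, towards the -y end. The side view shows the same seam at about (341,212) px. I'll measure it next.

```bash
cat > h.py <<'E'
import numpy as np,cv2
from bench import bot
def ray(cam,u,v,z):
    m=bot.camera_model(cam); H=420
    f=H/2/np.tan(np.radians(m["vertical_fov"])/2)
    d=m["attitude"]@np.array([(u-m["cx"])/f,-(v-m["cy"])/f,-1]); c=m["xyz"]
    return c+d*(z-c[2])/d[2]
E
python3 - <<'E'
from h import *
for n,(x0,y0,x1,y1),(sx,sy) in(("top",(200,180,360,310),(284,262)),("side",(250,140,390,300),(335,225))):
    im=cv2.imread(f"pics/{n}0.png"); hsv=cv2.cvtColor(im,cv2.COLOR_BGR2HSV)
    m=cv2.inRange(hsv,(5,70,30),(25,255,255))
    m=cv2.morphologyEx(m,cv2.MORPH_CLOSE,np.ones((5,5)))
    cs,_=cv2.findContours(m,cv2.RETR_EXTERNAL,cv2.CHAIN_APPROX_NONE)
    c=[c for c in cs if cv2.pointPolygonTest(c,(sx,sy),False)>=0][0]
    P=np.array([ray(n,u,v,.087)[:2] for u,v in c[:,0]],np.float32)
    r=cv2.minAreaRect(P); print(n,cv2.contourArea(c),r,cv2.boxPoints(r))
    cr=im[y0:y1,x0:x1]; s=min(800//(x1-x0),600//(y1-y0)); cv2.imwrite(f"pics/{n}0c.png",cv2.resize(cr,None,fx=s,fy=s,interpolation=cv2.INTER_CUBIC)); print(s)
E
```

```text
top 1837.0 ((0.4573907256126404, -0.008918680250644684), (0.08945577591657639, 0.15881703794002533), 13.446354866027832) [[ 0.39542365  0.0579123 ]
 [ 0.43235415 -0.09655125]
 [ 0.5193578  -0.07574967]
 [ 0.4824273   0.07871389]]
4
side 1775.5 ((0.4495354890823364, 0.03593209385871887), (0.0911116972565651, 0.2514091432094574), 15.1819429397583) [[ 0.37264943  0.14531907]
 [ 0.43848974 -0.09731568]
 [ 0.52642155 -0.07345489]
 [ 0.46058124  0.16917986]]
3
```

View pics/top0c.png

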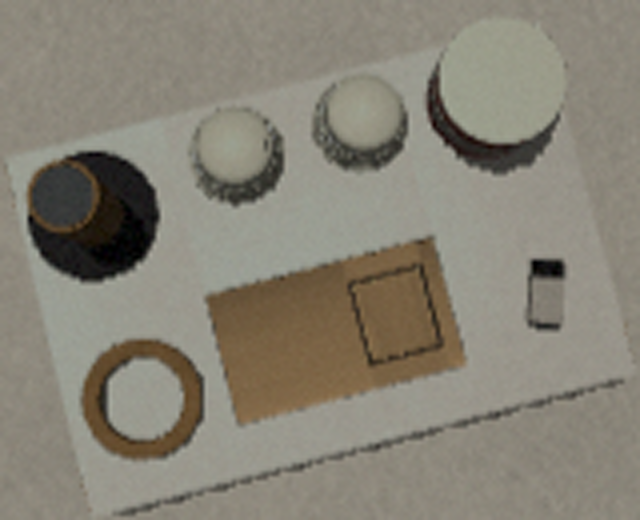

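View pics/side0c.png

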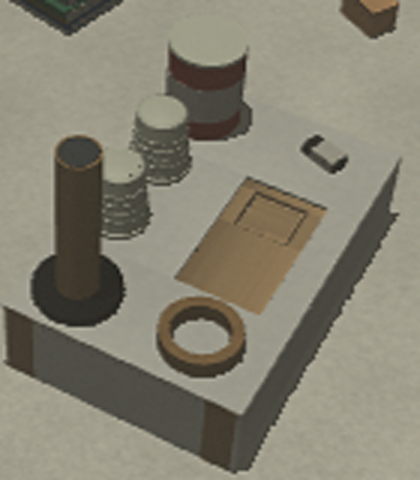

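```bash
python3 - <<'E'
from h import *
c=np.array([.4574,-.0089]); a=np.radians(13.446); R=np.array([[np.cos(a),-np.sin(a)],[np.sin(a),np.cos(a)]])
def show(nm,cam,px,off,s,z):
    P=np.array([ray(cam,u/s+off[0],v/s+off[1],z)[:2] for u,v in px]); print(nm,P.mean(0).round(4),((P-c)@R*1000).round(1).tolist(),((P.mean(0)-c)@R*1000).round(1))
T=("top",);o=(200,180)
show("seam","top",[(350,283),(422,265),(441,346),(371,365)],o,4,.0865)
show("seamS","side",[(248,191),(308,214),(293,246),(234,218)],(250,140),3,.0865)
show("panS","side",[(249,177),(327,207),(262,314),(176,276)],(250,140),3,.087)
for nm,px,z in(("cupA top",[(238,143)],.164),("cupB top",[(366,113)],.164),("tin top",[(503,80)],.194),("tube top",[(64,197)],.272),("tape",[(143,399)],.1),("eraser",[(546,294)],.104)):
    show(nm,"top",px,o,4,z)
E
```

```text
seam [ 0.4657 -0.0512] [[26.8, -18.3], [26.2, -68.9], [-29.9, -67.2], [-30.2, -17.9]] [ -1.8 -43.1]
seamS [ 0.4701 -0.0493] [[38.0, -63.4], [-27.4, -65.1], [-32.5, -18.2], [33.6, -22.5]] [  2.9 -42.3]
panS [ 0.4606 -0.0119] [[45.6, -81.5], [-40.0, -83.2], [-43.3, 75.3], [47.5, 74.7]] [ 2.4 -3.7]
cupA top [0.5769 0.0526] [[130.5, 32.0]] [130.5  32. ]
cupB top [ 0.5947 -0.0303] [[128.6, -52.8]] [128.6 -52.8]
tin top [ 0.6104 -0.1157] [[124.0, -139.4]] [ 124.  -139.4]
tube top [0.5361 0.1522] [[114.0, 138.4]] [114.  138.4]
tape [0.4131 0.12  ] [[-13.1, 135.7]] [-13.1 135.7]
eraser [ 0.4773 -0.1511] [[-13.7, -142.9]] [ -13.7 -142.9]
```

The seam is about 55 by 49 mm, which matches the plate size given. It is centred at panel y of about -42 mm in both views, and the two views agree to about 5 mm. I'll aim for the plate centre at world (0.467, -0.050), slightly to the near side. The tool's yaw already matches the box (13.3° against 13.4°). The cups stand at least 95 mm from the panel's centre line, so the gripper body clears them.

Request:
move_arm([
  [0.022,0.034,0,0,0,0],
  [0.044,0.068,0,0,0,0],
  [0.066,0.102,0,0,0,0],
  [0.088,0.136,0,0,0,0],
  [0.11,0.17,0,0,0,0],
  [0.132,0.204,0,0,0,0],
  [0.154,0.238,0,0,0,0],
  [0.176,0.272,0,0,0,0],
  [0.198,0.306,0,0,0,0],
  [0.22,0.34,0,0,0,0],
], jaw=0, force=30)

```text
t: 0.93
tool_pos: [0.3519, -0.2178, 0.2452]
ee_rot: [[0.974, 0.228, -0.0], [0.228, -0.974, -0.0], [-0.0, 0.0, -1.0]]
ft_force: [1.7, -0.8, -0.4]
gripper_width: 0.0003
```

Request:
move_arm([
  [0.022,0.034,0,0,0,0],
  [0.044,0.068,0,0,0,0],
  [0.066,0.102,0,0,0,0],
  [0.088,0.136,0,0,0,0],
  [0.113,0.17,0,0,0,0],
  [0.113,0.17,-0.03,0,0,0],
  [0.113,0.17,-0.06,0,0,0],
  [0.113,0.17,-0.09,0,0,0],
  [0.113,0.17,-0.115,0,0,0],
  [0.113,0.17,-0.115,0,0,0],
])

```text
t: 1.77
tool_pos: [0.4608, -0.049, 0.1258]
ee_rot: [[0.973, 0.229, -0.011], [0.229, -0.973, 0.001], [-0.01, -0.004, -1.0]]
ft_force: [-0.2, 0.7, -0.2]
gripper_width: 0.0001
```

```bash
python3 - <<'E'
from h import *
for n,(x0,y0,x1,y1) in(("top",(200,180,360,310)),("side",(250,140,390,300))):
    im=bot.get_image(n)[:,:,::-1][y0:y1,x0:x1]; cv2.imwrite(f"pics/{n}1c.png",cv2.resize(im,None,fx=3,fy=3))
s=bot.sense();print(s["t"],s["tool_pos"],s["ee_rot"],s["ft_force"],s["gripper_width"])
E
```

```text
1.8667 [ 0.46427223 -0.04973534  0.13013046] [[ 9.73474397e-01  2.28788997e-01 -1.78695920e-03]
 [ 2.28789576e-01 -9.73475893e-01  1.23802280e-04]
 [-1.71123711e-03 -5.29355988e-04 -9.99998396e-01]] [ 0.56189842 -0.06489502 -0.04971986] -5.2712343979110366e-05
```

View pics/side1c.png

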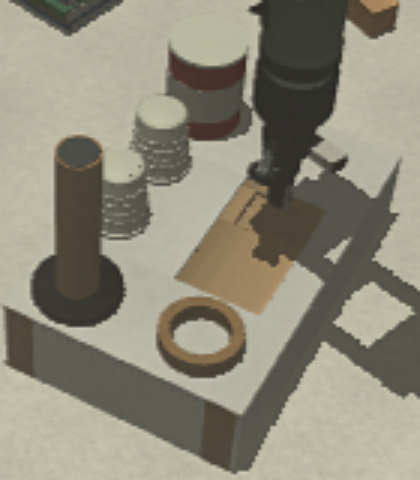

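View pics/top1c.png

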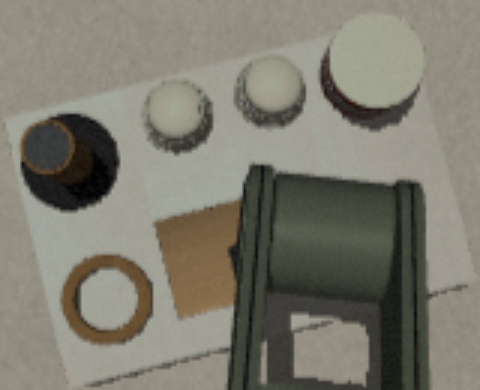

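Both views show the closed fingertips above the seam square, near (277,205) in the side crop, and nothing has been disturbed. I'll go down slowly.

Request:
move_arm([
  [0.001,0,-0.015,0,0,0],
  [0.001,0,-0.023,0,0,0],
  [0.001,0,-0.027,0,0,0],
  [0.001,0,-0.029,0,0,0],
  [0.001,0,-0.031,0,0,0],
  [0.001,0,-0.032,0,0,0],
  [0.001,0,-0.032,0,0,0],
  [0.001,0,-0.032,0,0,0],
])

```text
t: 2.53
tool_pos: [0.466, -0.0499, 0.0989]
ee_rot: [[0.973, 0.229, 0.001], [0.229, -0.973, -0.0], [0.001, 0.001, -1.0]]
ft_force: [-0.7, -1.2, 2.8]
gripper_width: 0.0001
```

```bash
python3 - <<'E'
from h import *
s=bot.sense();print(s["t"],s["tool_pos"],s["ft_force"],s["wrist_torque"])
E
```

```text
2.5333 [ 0.46599304 -0.04988823  0.09889238] [-0.71967503 -1.17388547  2.79338519] [-0.02651292 -0.00443311  0.01685435]
```

Contact is at TCP z of about 0.099, with about 2.8 N, which is the height expected for the plate. I'll press a few mm further.

Request:
move_arm([
  [0,0,-0.001,0,0,0],
  [0,0,-0.002,0,0,0],
  [0,0,-0.003,0,0,0],
  [0,0,-0.004,0,0,0],
  [0,0,-0.004,0,0,0],
])

```text
t: 2.95
tool_pos: [0.4659, -0.0499, 0.0943]
ee_rot: [[0.973, 0.229, 0.001], [0.229, -0.973, -0.0], [0.001, 0.001, -1.0]]
ft_force: [0.3, -1.1, 2.6]
gripper_width: -0.0003
```

Request:
move_arm([
  [0,0,-0.001,0,0,0],
  [0,0,-0.002,0,0,0],
  [0,0,-0.0025,0,0,0],
  [0,0,-0.0025,0,0,0],
  [0,0,-0.0025,0,0,0],
  [0,0,-0.0025,0,0,0],
  [0,0,-0.0025,0,0,0],
  [0,0,-0.0025,0,0,0],
])

```text
t: 3.62
tool_pos: [0.4659, -0.0499, 0.0924]
ee_rot: [[0.973, 0.229, 0.001], [0.229, -0.973, -0.0], [0.001, 0.001, -1.0]]
ft_force: [0.2, -0.8, 8.0]
gripper_width: 0.0002
```

```bash
python3 - <<'E'
from h import *
n,(x0,y0,x1,y1)=("top",(190,150,370,310))
im=bot.get_image(n)[:,:,::-1][y0:y1,x0:x1]; cv2.imwrite(f"pics/{n}2c.png",cv2.resize(im,None,fx=3,fy=3))
E
```

```text
(no output)
```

View pics/top2c.png

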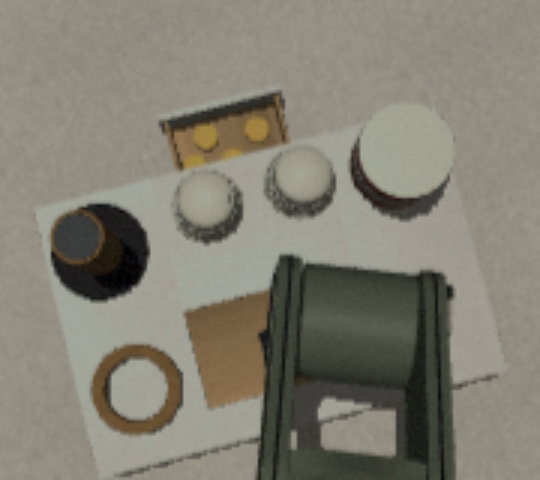

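The plate is fully in, at 6.6 mm of travel and 8 N. The drawer has sprung out on the far side, with its front edge at about (222,105) and coins visible inside. I'll lift straight up and away.

Request:
move_arm([
  [0,0,0.006,0,0,0],
  [0,0,0.02,0,0,0],
  [0,0,0.05,0,0,0],
  [0,0,0.085,0,0,0],
  [0,0,0.12,0,0,0],
  [0,0,0.155,0,0,0],
  [-0.02,-0.03,0.155,0,0,0],
  [-0.04,-0.06,0.155,0,0,0],
  [-0.06,-0.09,0.155,0,0,0],
  [-0.08,-0.12,0.155,0,0,0],
])

```text
t: 4.5
tool_pos: [0.3839, -0.1701, 0.2465]
ee_rot: [[0.973, 0.23, -0.001], [0.23, -0.973, 0.001], [-0.001, -0.001, -1.0]]
ft_force: [0.3, 0.0, 0.5]
gripper_width: -0.0002
```

Request:
move_arm([
  [-0.02,-0.03,0,0,0,0],
  [-0.04,-0.06,0,0,0,0],
  [-0.06,-0.09,0,0,0,0],
  [-0.08,-0.12,0,0,0,0],
  [-0.1,-0.15,0,0,0,0],
  [-0.1,-0.15,0,0,0,0],
  [-0.1,-0.15,0,0,0,0],
  [-0.1,-0.15,0,0,0,0],
])

```text
t: 5.17
tool_pos: [0.2853, -0.3189, 0.2463]
ee_rot: [[0.974, 0.228, -0.001], [0.228, -0.974, 0.002], [-0.0, -0.002, -1.0]]
ft_force: [-0.1, -0.9, 0.1]
gripper_width: -0.0001
```

```bash
python3 - <<'E'
from h import *
ims=[]
for n,(x0,y0,x1,y1) in(("top",(190,150,370,310)),("side",(220,140,400,300))):
    im=bot.get_image(n)[:,:,::-1]; cv2.imwrite(f"pics/{n}3.png",im); ims.append(cv2.resize(im[y0:y1,x0:x1],None,fx=2.2,fy=2.2,interpolation=cv2.INTER_CUBIC))
    d=cv2.absdiff(im,cv2.imread(f"pics/{n}0.png")).max(2); print(n,(d[y0:y1,x0:x1]>40).sum())
cv2.imwrite("pics/both3.png",np.hstack(ims))
s=bot.sense();print(s["t"],s["tool_pos"],s["ft_force"])
E
```

```text
top 683
side 183
5.2667 [ 0.28601279 -0.31854918  0.24654879] [-0.60720724  0.52200913  0.25084654]
```

View pics/both3.png

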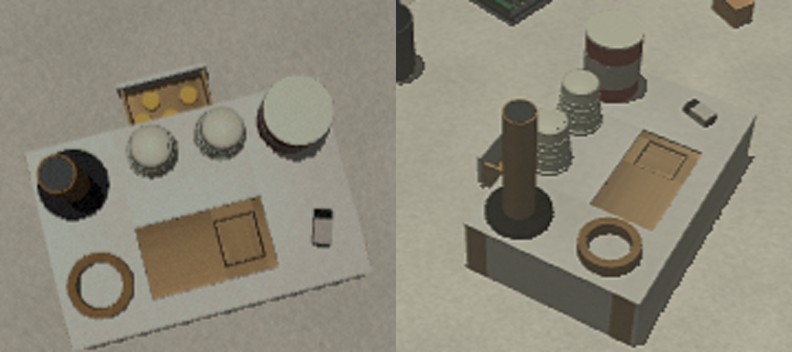

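The drawer is out, the plate's seam looks as it did at the start, and all the objects seem to be in place. I'll check the drawer's travel and where the pixels changed.

```bash
python3 - <<'E'
from h import *
c=np.array([.4574,-.0089]); a=np.radians(13.446); R=np.array([[np.cos(a),-np.sin(a)],[np.sin(a),np.cos(a)]])
p=lambda u,v,z:((ray("top",u/2.2+190,v/2.2+150,z)[:2]-c)@R*1000).round(1)
for z in(.06,.07,.08): print(z,p(118,88,z),p(206,67,z))
print("box near/far edge",p(25,155,.09),p(80,348,.09))
im=cv2.imread("pics/top3.png");d=(cv2.absdiff(im,cv2.imread("pics/top0.png")).max(2)>40).astype(np.uint8);d[320:]=0
n,l,s,ce=cv2.connectedComponentsWithStats(d)
print([(x.tolist()) for x in s[1:] if x[4]>5])
E
```

```text
0.06 [223.5  56.6] [221.6 -59.7]
0.07 [221.8  56.4] [219.9 -58.9]
0.08 [220.1  56.3] [218.2 -58.2]
box near/far edge [165.7 188.5] [-79.8 178.9]
[[243, 180, 43, 27, 683], [399, 313, 13, 7, 54]]
```

```bash
python3 -c "
from bench import bot
bot.job_done()"
```

```text
the job is handed in; nothing more can be done
```

The coin drawer is open and the catch plate is back up. I handed the job in at about 5.3 s of robot time; no verdict was reported.

- **Finding the catch:** I found the plate by its seam, about 42 mm towards -y from the panel centre. The two views agreed to about 5 mm. Touch confirmed it: contact came at the expected height with about 2.8 N, and it gave about 6.6 mm, to 8 N fully in.
- **Drawer and plate:** I lifted straight off and moved clear. The last pictures show the drawer out with its coins visible and the seam looking as it did at the start. I measured the drawer's travel at about 55–58 mm from the top view. That is only good to a few mm, so it does not by itself prove more than 55 mm. I take it to be fully out because its spring holds it there.
- **Other objects:** comparing the top view before and after, the only changes were the drawer itself and one small patch at the bottom of the picture, which I took to be the arm. So the cups, tin and other things had not visibly moved. The last force reading was under 1 N, which is sensor noise.

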